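# Shut the swab drawer and hold up the vial carrier

### The arm

A 6-joint arm with a two-finger parallel gripper is mounted at the origin on the work surface. World frame = base frame: x ahead of the robot, y to its left, z up, the work surface at z = 0. Lengths are in m, angles in rad, forces in N, time in s.
With the tool pointing down it reaches from about 0.3 to 0.85 m from the base axis. Payload 4.2 kg.
Tool frame: the origin (TCP) lies midway between the tips of the shut fingers; the grasp point (between the pads) lies 19 mm behind it; z points along the fingers, y is the direction in which the jaws open and shut (so a half turn about z gives the same grasp; the last joint's range is limited). The gripper opens to 91 mm and grips with 3 to 60 N. Pads are 32 mm wide; open, the fingers measure 118 mm over their backs; the gripper's body (76 mm by 178 mm) begins 60 mm behind the grasp point.
Start: joints at [-1.27, 0.32, 1.565, -0, 1.257, -0.02], TCP at [0.181, -0.546, 0.214] pointing down, gripper open.
Joint ranges: [-3.11, 3.11], [-0.84, 2.01], [0.21, 2.61], [-1.34, 4.49], [0.05, 2.63], [-2.56, 2.56]. Speed limits (rad/s): [2.57, 2.57, 3.14, 3.14, 3.14, 3.14].

### API

Orientations are given as a unit quaternion [x, y, z, w].
In Python, from cell import ctrl gives the robot as it stands.
- The arm moves only by the tool arm_command, never from a script. Its argument "targets" is a list of rows, each an object of numbers: "tx", "ty", "tz": the shift along the tool's x, y, z in m; "turn": the turn about the tool's z in degrees; "hand": the opening, from 0 (shut) to 1 (fully open). A call has 1 to 20 rows; each row shifts and turns the commanded pose from where the row before left it, along the tool's axes as they then stand; what a row does not reach is not made up. A row lasts 1/8 s, in which the tool goes at most 62.5 mm and 10.7 degrees, less where a joint would pass 70% of its speed; a pose out of reach is approached as far as the arm can. A call with a gripper value outside its range is refused whole. The fingers move at their own pace and stop on an object; the grip force is fixed at half the most. Time passes only in rows, so rows that do not move let the fingers close. It gives the time, the measured TCP pose, the force and the opening at its end, in the units of the state.
- ctrl.get_obs(): the state, without advancing time (a new reading comes with each control period).
- ctrl.get_image(name): name is "side" or "top" or "wrist"; returns a dict with "pixels" (420x560x3 uint8, blue, green, red), "z_map" (420x560 float32, m along the optical axis (not along the pixel's ray), 0 where there is no reading), "mtx" (3x3 intrinsics, pixels), "k1" (the pictures are not rectified: a ray, as slopes to the right and down, at radius r is drawn at 1 + k1 r^2 times it, then the intrinsics apply), "R" (3x3) and "t" (3): a world point X has camera coordinates R X + t. Camera axes: x right, y down, z forward; pixel columns grow to the right and rows downward; lengths in m; the calibration is good to about 2 mm. A picture is of the moment at which its call begins.
- ctrl.close_job(): hands the job in, once; it reports no verdict.
Trained networks look in the newest picture that a camera, given by its name, has taken for a name from the list of things; names that differ only in an ending like _2 or _b are one class to them, and where a whole thing is asked for, a point or a joint stands for the part that bears it (a point fixed in the world has none). Each returns a list of dicts, best first, with "confidence" (0 to 1); they miss things now and then, are a little off and sometimes report something else, mostly with a low value. They report only what shows in the picture. A call takes as long as a camera call. They do not tell look-alikes from the thing itself.
- ctrl.trace(camera, label): "pixels" (420x560 bool, what is visible of it) and "xy" ([column, row] in pixels, amid what is visible of it).
The state is a dict: "time_s": time; "joints": joint angles; "dq": joint speeds; "joint_efforts": joint torques, N m; "position": TCP position; "tcp_rot": TCP orientation; "contact_force": force on the tool from outside, world axes, zero at the start; "wrist_torque": the same for the moment, N m; "gripper_width": opening from 0.0 (shut) to 1.0 (fully open).
Only numpy, scipy, OpenCV 4.12 (cv2) and the standard library are available. Lean on these libraries where they do the work, as an engineer would, in place of code of your own. Each camera call takes 0.05 s, during which the arm holds its last target.

### The job

The sampling round at this sink is over: first push the open swab drawer fully home past its catch, without slamming it, then take the carrier that holds the two vials by its handle bar, lift it off its draining stand and hold it up level and still, a good 10 cm clear of the stand, ready to be collected. Keep the carrier upright with both vials in their sockets, and leave the empty carrier and everything else on the counter where they are. Finish while holding the carrier in the air: do not put it down or let go.

Things in the scene. Friction and masses are not known exactly. Their poses are not given: they have to be found in the camera images.
- drawer (a joint): how far the kit drawer is open, m: 0 = fully home against its stop, at the start 0.05 to 0.10. It slides with about 1 N of friction; over the last 11 mm it rides over a sprung catch (under 8 N in all) and seats behind it, against a hard stop.
- drawer_front (a point): point on the outer face of the kit drawer's flat front panel (204 mm wide, 8 to 102 mm above the counter), midway across, 80 mm above the counter; moves with the drawer. x points into the unit, the way the drawer closes; y along the front; z up. A pull lip at mid-front, 80 mm wide, juts 14 mm out at 20 to 28 mm above the counter; the panel above it is bare.
- unit: white drawer unit fixed to the counter, 240 deep, 220 wide, 110 mm tall, flat on top; its one drawer's panel is flush with its front when shut. Origin at the centre of its underside, x as for the drawer front.
- carrier_bar (a point): middle of the handle bar of the carrier with the two vials (about 0.4 kg in all). Steel bar 14 wide, 18 tall, 130 mm long, 114 clear between its end posts; its middle is 125 mm above the underside of the carrier's grey base (80 x 130 x 35 mm, four sockets). Vial tops are 43 mm below it. Its axes are the carrier's: y along the bar, z up, x across the bar.
- spare_bar (a point): the same point of the second, identical but empty carrier, on the other stand; to be left alone. Its axes are the carrier's: y along the bar, z up, x across the bar.
- vial_1_mid (a point): middle (36 mm above its foot) of a clear vial with white cap, 73 mm tall, 23 mm across, cap 25 mm, standing loose in a carrier socket, 26 mm deep, its foot 9 mm above the carrier's underside; z is its axis
- vial_2_mid (a point): the same for the other vial, in the diagonally opposite socket
- stand_a: fixed steel ribbed draining stand 110 x 160 x 20 mm on which the carrier with the vials stands at the start; origin at the centre of its underside, on the counter. The two stands swap places between runs.
- stand_b: the same kind of stand, under the empty carrier
- soap: amber soap bottle, 66 mm across, 190 mm tall, at the back of the counter; origin at the centre of its underside, bystander
- mug: white mug, 80 mm across, 90 mm tall, far right; origin at the centre of its underside, bystander
- bin: square open steel bin 90 x 90 x 120 mm, left, near the robot; origin at the centre of its underside, bystander
- meter: hand-held black meter 170 x 70 x 30 mm lying flat near the robot; origin at the centre of its underside, bystander
- brush: hand brush lying at the back, bystander; origin near its middle
- bowl: blue bowl 130 mm across, 50 mm tall, far right; origin at the centre of its underside, bystander
- tin: plain metal tin 70 mm across, 60 mm tall, far left; origin at the centre of its underside, bystander
Things that resemble listed ones, but are neither listed nor needed, are in the scene too. Leave any pink or purple look-alike of the part that bears carrier_bar alone.

How it is judged:
By the outcome, as a careful person would: the job done as asked, in the order asked, and still so for the second after the job is handed in, while the arm keeps its last pose, push and grip.
It also fails if it takes over 58 s, if anything falls off the work surface, if the arm or the gripper's body presses on something with over 40 N, if the wrist force passes 120 N, or if a joint passes its speed limit or range.

## Working session

There is one attempt and no reset: what is moved stays moved. The work goes in short steps, Python scripts to look and compute and a tool call to move; the robot and the scene stay as the last step left them, time stands still between calls to the robot, and variables do not carry over. Pictures are saved under pics/ and viewed, and the job is handed in when it is done.

Besides the shell and the picture viewer there is one more tool, called after "Call:" by a JSON object that holds its "method" and its "body", one argument or row to a line. arm_command: Moves the arm, as the interface text tells. Its arguments: {"type":"object","properties":{"targets":{"type":"array"}},"required":["targets"]}

```bash
mkdir -p pics; ls; cat > h.py <<'E'
import numpy as np, cv2
from cell import ctrl
def pts(im):
    h,w=im["z_map"].shape
    u,v=np.meshgrid(np.arange(w),np.arange(h))
    p=np.stack([u,v],-1).reshape(-1,1,2).astype(np.float64)
    n=cv2.undistortPoints(p,im["mtx"],np.array([im["k1"],0,0,0.])).reshape(h,w,2)
    z=im["z_map"]
    c=np.stack([n[...,0]*z,n[...,1]*z,z],-1)
    return (c-np.array(im["t"]).ravel())@np.array(im["R"])
E
python3 - <<'E'
from h import *
o=ctrl.get_obs()
for k,v in o.items(): print(k,np.round(v,3))
for n in("side","top"):
    im=ctrl.get_image(n); cv2.imwrite(f"pics/{n}0.png",im["pixels"]); np.savez(f"{n}0.npz",P=pts(im),z=im["z_map"])
    P=pts(im)
    for l in("carrier_bar","drawer_front","unit","stand_a","vial_1_mid"):
        for d in ctrl.trace(n,l):
            m=d["pixels"]&(im["z_map"]>0)
            print(n,l,round(d["confidence"],2),np.round(d["xy"]),m.sum(),np.round(np.median(P[m],0),3) if m.any() else None)
E
```

```text
pics
time_s 0.0
joints [-1.27   0.32   1.566 -0.     1.257 -0.02 ]
dq [-0.    -0.002 -0.    -0.001  0.001 -0.002]
joint_efforts [  0.    -41.247 -23.198   0.073   0.046  -0.   ]
position [ 0.181 -0.545  0.213]
tcp_rot [ 0.987  0.16  -0.    -0.001]
contact_force [0.506 0.094 0.317]
wrist_torque [-0.052  0.034  0.041]
gripper_width 1.003
side carrier_bar 0.98 [312. 276.] 1637 [0.354 0.095 0.036]
side carrier_bar 0.95 [279. 161.] 803 [ 0.768 -0.337  0.036]
side carrier_bar 0.74 [232. 259.] 2568 [0.559 0.161 0.042]
side carrier_bar 0.65 [410. 222.] 814 [ 0.233 -0.251  0.036]
side carrier_bar 0.62 [278. 216.] 1503 [ 0.552 -0.034  0.056]
side carrier_bar 0.49 [233. 205.] 233 [ 0.747 -0.048  0.018]
side drawer_front 0.73 [288. 238.] 498 [ 0.51  -0.017  0.013]
side drawer_front 0.68 [231. 262.] 2669 [0.558 0.159 0.042]
side unit 0.91 [191. 253.] 10186 [0.648 0.231 0.107]
side unit 0.34 [287. 238.] 549 [ 0.511 -0.019  0.013]
side stand_a 0.92 [289. 235.] 475 [ 0.51  -0.02   0.013]
side stand_a 0.51 [321. 198.] 182 [ 0.526 -0.265  0.013]
side stand_a 0.23 [357. 152.] 418 [ 0.56  -0.581  0.031]
top carrier_bar 0.81 [355. 294.] 933 [ 0.236 -0.307  0.036]
top carrier_bar 0.8 [279. 201.] 788 [ 0.554 -0.049  0.056]
top carrier_bar 0.77 [241. 254.] 881 [0.366 0.069 0.035]
top carrier_bar 0.68 [356. 139.] 957 [ 0.781 -0.328  0.036]
top drawer_front 0.75 [221. 196.] 1515 [0.563 0.153 0.04 ]
top drawer_front 0.52 [360. 204.] 948 [ 0.53  -0.332  0.056]
top unit 0.64 [205. 169.] 6066 [0.671 0.194 0.109]
top unit 0.48 [313. 247.] 1021 [ 0.392 -0.178  0.03 ]
top stand_a 0.71 [291. 212.] 403 [ 0.515 -0.098  0.015]
top stand_a 0.65 [347. 195.] 437 [ 0.581 -0.303  0.015]
```

View pics/side0.png

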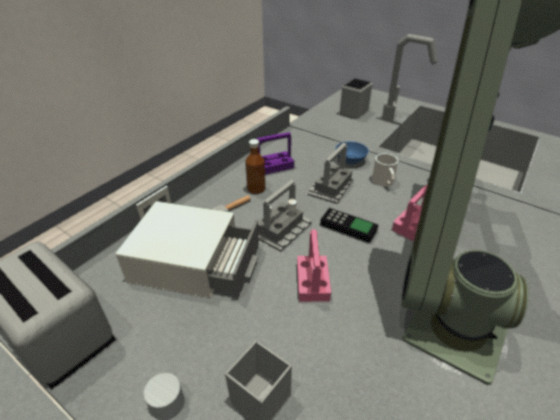

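View pics/top0.png

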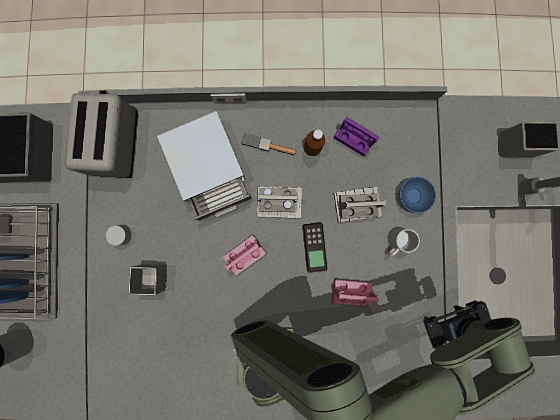

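Two grey carriers are candidates, at top (279,201) and (358,205). The pink and purple ones at (244,254), (355,293) and (356,136) are look-alikes. I'll enlarge both grey ones and measure.

```bash
python3 - <<'E'
import numpy as np,cv2
a=cv2.imread("pics/top0.png");b=cv2.imread("pics/side0.png")
c1=cv2.resize(a[150:250,180:400],(770,350),interpolation=cv2.INTER_CUBIC)
c2=cv2.resize(b[130:250,220:440],(440,240),interpolation=cv2.INTER_CUBIC)
o=np.zeros((600,780,3),np.uint8);o[:350,:770]=c1;o[355:595,:440]=c2;cv2.imwrite("pics/crop0.png",o)
for n in("top","side"):
    d=np.load(n+"0.npz");P=d["P"];z=d["z"]>0
    for nm,(x0,x1,y0,y1) in dict(near=(.44,.66,-.2,.04),far=(.44,.66,-.43,-.23)).items():
        m=z&(P[...,0]>x0)&(P[...,0]<x1)&(P[...,1]>y0)&(P[...,1]<y1)&(P[...,2]>.04)&(P[...,2]<.2)
        hi=m&(P[...,2]>.137)&(P[...,2]<.165)
        Q=P[hi];print(n,nm,hi.sum())
        if len(Q)>4:
            r=cv2.minAreaRect((Q[:,:2]*1000).astype(np.float32));print(r,np.percentile(Q[:,2],[5,50,95]).round(3))
        cp=m&(P[...,2]>.085)&(P[...,2]<.125);print(' caps',cp.sum(),np.round(P[cp][::6],3).tolist()[:14])
    # unit
    m=z&(P[...,2]>.1)&(P[...,2]<.118)&(P[...,0]>.45)&(P[...,1]>.03)&(P[...,1]<.4)
    r=cv2.minAreaRect((P[m][:,:2]*1000).astype(np.float32));print(n,'unit',r,cv2.boxPoints(r).round())
E
```

```text
top near 196
((559.204345703125, -48.600440979003906), (129.9649658203125, 16.74058723449707), 87.76103210449219) [0.144 0.153 0.158]
 caps 89 [[0.591, -0.009, 0.099], [0.587, -0.009, 0.104], [0.584, -0.009, 0.105], [0.58, -0.005, 0.105], [0.577, -0.005, 0.103], [0.577, -0.026, 0.103], [0.574, -0.022, 0.103], [0.552, 0.012, 0.086], [0.546, -0.075, 0.101], [0.543, -0.075, 0.101], [0.54, -0.072, 0.101], [0.539, -0.092, 0.103], [0.536, -0.089, 0.098], [0.533, -0.085, 0.103]]
top far 195
((534.8543090820312, -336.466552734375), (16.765077590942383, 131.0403289794922), 2.4784352779388428) [0.146 0.153 0.158]
 caps 16 [[0.541, -0.27, 0.101], [0.531, -0.393, 0.122], [0.527, -0.27, 0.1]]
top unit ((675.5899047851562, 197.0507049560547), (314.5683898925781, 222.84463500976562), 22.23067855834961) [[488. 241.]
 [572.  34.]
 [863. 153.]
 [779. 360.]]
side near 264
((557.3839721679688, -47.770835876464844), (131.51638793945312, 21.462255477905273), 88.22562408447266) [0.14  0.152 0.156]
 caps 214 [[0.566, -0.109, 0.116], [0.563, -0.105, 0.116], [0.545, -0.111, 0.12], [0.547, -0.108, 0.117], [0.5
[... 167 characters left out ...]
, -0.087, 0.102], [0.546, -0.08, 0.101], [0.531, -0.091, 0.101]]
side far 166
((530.7122802734375, -335.0917663574219), (133.95945739746094, 19.797054290771484), 89.93060302734375) [0.139 0.153 0.157]
 caps 123 [[0.536, -0.395, 0.125], [0.538, -0.394, 0.117], [0.543, -0.397, 0.11], [0.54, -0.393, 0.108], [0.54, -0.393, 0.105], [0.54, -0.394, 0.1], [0.54, -0.396, 0.095], [0.538, -0.392, 0.094], [0.541, -0.398, 0.085], [0.534, -0.392, 0.087], [0.539, -0.272, 0.119], [0.53, -0.269, 0.12], [0.531, -0.272, 0.115], [0.53, -0.271, 0.112]]
side unit ((673.1659545898438, 198.240478515625), (315.20245361328125, 223.3972625732422), 22.04177474975586) [[485. 243.]
 [569.  36.]
 [861. 154.]
 [777. 361.]]
```

View pics/crop0.png

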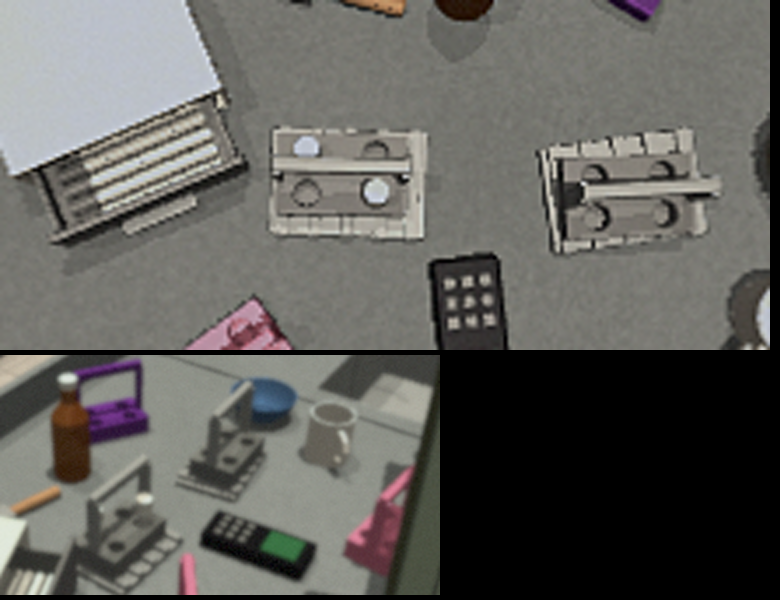

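The left grey carrier at top (279,201) shows two white caps in diagonal sockets, at crop (306,148) and (376,190). The right one at (358,205) has four empty sockets, so the left one is the target. Its bar is at about (0.558, -0.048), yaw about -2°. Next I'll refine the drawer face and check how close the pink carrier is.

```bash
cat >> h.py <<'E'
def shift(target,o=None):
    from scipy.spatial.transform import Rotation as Ro
    o=o or ctrl.get_obs()
    R=Ro.from_quat(o["tcp_rot"]).as_matrix()
    h=np.degrees(np.arctan2(R[1,0],R[0,0]))
    return R.T@(np.array(target)-np.array(o["position"])),h
E
python3 - <<'E'
from h import *
u=np.array([np.cos(np.radians(22.1)),np.sin(np.radians(22.1))]);v=np.array([-u[1],u[0]])
for n in("top","side"):
    d=np.load(n+"0.npz");P=d["P"];z=d["z"]>0
    s=P[...,:2]@u;w=P[...,:2]@v
    m=z&(P[...,2]>.03)&(P[...,2]<.112)&(s>.48)&(s<.68)&(abs(w+.07)<.12)&(P[...,0]<.75)
    for a,b in((.03,.06),(.06,.09),(.09,.104)):
        k=m&(P[...,2]>a)&(P[...,2]<b)&(s<.575); print(n,a,k.sum(),np.percentile(s[k],[1,5,25,50]).round(3) if k.any() else '', (w[k].min().round(3),w[k].max().round(3)) if k.any() else '')
    k=z&(abs(P[...,2]-.11)<.004)&(s>.5)&(s<1)&(w>-.2)&(w<.1); print('top w',np.percentile(w[k],[1,99]),'s',np.percentile(s[k],[1,5,95,99]))
    k=z&(P[...,0]>.25)&(P[...,0]<.46)&(P[...,1]>-.03)&(P[...,1]<.17)&(P[...,2]>.02)
    print('pink',P[k].min(0).round(3),P[k].max(0).round(3)); q=k&(P[...,2]>.08); print(P[q].min(0),P[q].max(0))
print(shift([.495,.123,.213]))
E
```

```text
top 0.03 291 [0.492 0.53  0.543 0.563] (np.float64(-0.19), np.float64(0.029))
top 0.06 75 [0.542 0.542 0.543 0.543] (np.float64(-0.17), np.float64(0.025))
top 0.09 137 [0.543 0.543 0.544 0.546] (np.float64(-0.172), np.float64(0.03))
top w [-0.17825502  0.03555734] s [0.617057   0.62650981 0.84339524 0.85297191]
pink [ 0.301 -0.005  0.021] [0.437 0.143 0.14 ]
[0.32399246 0.01198441 0.08576764] [0.41105374 0.1269889  0.14038793]
side 0.03 452 [0.487 0.492 0.541 0.542] (np.float64(-0.19), np.float64(0.033))
side 0.06 296 [0.541 0.541 0.541 0.542] (np.float64(-0.167), np.float64(0.032))
side 0.09 238 [0.541 0.541 0.542 0.543] (np.float64(-0.172), np.float64(0.032))
top w [-0.17751093  0.03942754] s [0.61475115 0.62324074 0.83992279 0.85025159]
pink [ 0.297 -0.005  0.02 ] [0.437 0.147 0.137]
[0.32035603 0.0110398  0.08019278] [0.41220464 0.12900007 0.13709632]
(array([ 0.50854926, -0.53563768,  0.00091957]), np.float64(18.38110814949993))
```

Call:
{"method": "arm_command", "body": {
  "targets": [
    {"tx": 0.018, "ty": -0.019, "hand": 0},
    {"tx": 0.036, "ty": -0.0385, "hand": 0},
    {"tx": 0.036, "ty": -0.0385, "hand": 0},
    {"tx": 0.036, "ty": -0.0385, "hand": 0},
    {"tx": 0.036, "ty": -0.0385, "hand": 0},
    {"tx": 0.036, "ty": -0.0385, "hand": 0},
    {"tx": 0.036, "ty": -0.0385, "hand": 0},
    {"tx": 0.036, "ty": -0.0385, "hand": 0},
    {"tx": 0.036, "ty": -0.0385, "hand": 0},
    {"tx": 0.036, "ty": -0.0385, "hand": 0},
    {"tx": 0.036, "ty": -0.0385, "hand": 0},
    {"tx": 0.036, "ty": -0.0385, "hand": 0},
    {"tx": 0.036, "ty": -0.0385, "hand": 0},
    {"tx": 0.036, "ty": -0.0385, "hand": 0},
    {"tx": 0.018, "ty": -0.019, "turn": -3.7, "hand": 0},
    {"hand": 0},
    {"hand": 0}
  ]
}}

```text
$.targets[0]: bad value
```

```bash
python3 - <<'E'
from h import *
o=ctrl.get_obs()
print(o["time_s"],o["position"],o["contact_force"],o["gripper_width"],shift([.490,.123,.058],o))
for n in("side","top"):
  im=ctrl.get_image(n);cv2.imwrite(f"pics/{n}1.png",im["pixels"])
E
```

```text
0.6 [ 0.18130284 -0.54567337  0.21396251] [-0.91304361  1.22929455  0.09556623] 1.0037874390137547 (array([ 0.50380825, -0.53722308,  0.1559196 ]), np.float64(18.38110814949993))
```

View pics/side1.png

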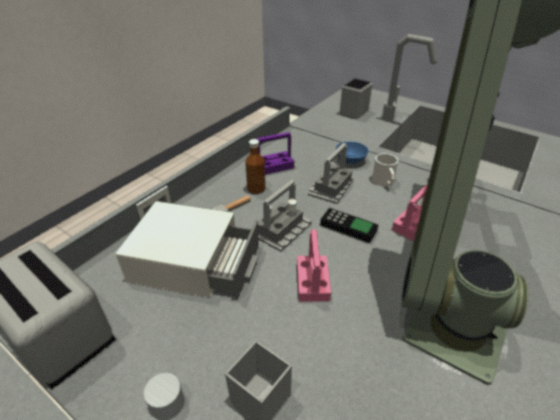

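The call was refused and nothing moved. Rows probably need every field, so I'll give them all.

Call:
{"method": "arm_command", "body": {
  "targets": [
    {"tx": 0.018, "ty": -0.019, "tz": 0, "turn": 0, "hand": 0},
    {"tx": 0.036, "ty": -0.0385, "tz": 0, "turn": 0, "hand": 0},
    {"tx": 0.036, "ty": -0.0385, "tz": 0, "turn": 0, "hand": 0},
    {"tx": 0.036, "ty": -0.0385, "tz": 0, "turn": 0, "hand": 0},
    {"tx": 0.036, "ty": -0.0385, "tz": 0, "turn": 0, "hand": 0},
    {"tx": 0.036, "ty": -0.0385, "tz": 0, "turn": 0, "hand": 0},
    {"tx": 0.036, "ty": -0.0385, "tz": 0, "turn": 0, "hand": 0},
    {"tx": 0.036, "ty": -0.0385, "tz": 0, "turn": 0, "hand": 0},
    {"tx": 0.036, "ty": -0.0385, "tz": 0, "turn": 0, "hand": 0},
    {"tx": 0.036, "ty": -0.0385, "tz": 0, "turn": 0, "hand": 0},
    {"tx": 0.036, "ty": -0.0385, "tz": 0, "turn": 0, "hand": 0},
    {"tx": 0.036, "ty": -0.0385, "tz": 0, "turn": 0, "hand": 0},
    {"tx": 0.036, "ty": -0.0385, "tz": 0, "turn": 0, "hand": 0},
    {"tx": 0.036, "ty": -0.0385, "tz": 0, "turn": 0, "hand": 0},
    {"tx": 0.018, "ty": -0.019, "tz": 0, "turn": -3.7, "hand": 0},
    {"tx": 0, "ty": 0, "tz": 0, "turn": 0, "hand": 0}
  ]
}}

```text
time_s: 2.7
position: [0.4903, 0.1256, 0.2136]
tcp_rot: [0.981, 0.193, -0.0, 0.0]
contact_force: [0.0, -0.4, -0.2]
gripper_width: 0.003
```

```bash
python3 - <<'E'
from h import *
o=ctrl.get_obs()
print(o["time_s"],o["position"],o["contact_force"],o["gripper_width"],shift([.490,.123,.058],o))
im=ctrl.get_image("side");cv2.imwrite(f"pics/side2.png",im["pixels"])
E
```

```text
2.7 [0.49026499 0.12562068 0.2136496 ] [ 0.0130198  -0.4183507  -0.20826983] 0.0034654555448292534 (array([-0.00120411,  0.00231163,  0.15565007]), np.float64(22.212188248594213))
```

View pics/side2.png

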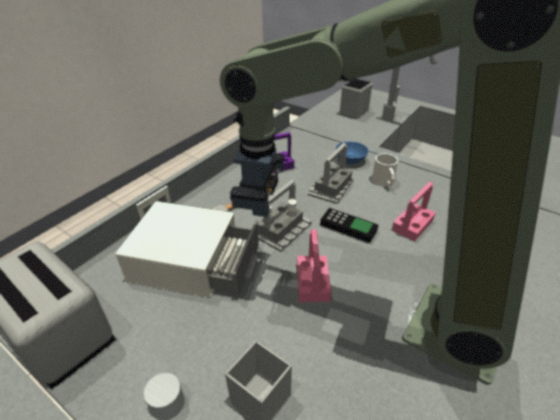

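The shut gripper hangs in front of the drawer panel at about (255,205), clear of the pink carrier. Descending.

Call:
{"method": "arm_command", "body": {
  "targets": [
    {"tx": 0, "ty": 0.002, "tz": 0.02, "turn": 0, "hand": 0},
    {"tx": 0, "ty": 0, "tz": 0.04, "turn": 0, "hand": 0},
    {"tx": 0, "ty": 0, "tz": 0.04, "turn": 0, "hand": 0},
    {"tx": 0, "ty": 0, "tz": 0.035, "turn": 0, "hand": 0},
    {"tx": 0, "ty": 0, "tz": 0.02, "turn": 0, "hand": 0},
    {"tx": 0, "ty": 0, "tz": 0, "turn": 0, "hand": 0}
  ]
}}

```text
time_s: 3.5
position: [0.489, 0.1209, 0.058]
tcp_rot: [0.982, 0.191, -0.002, 0.0]
contact_force: [-0.1, -0.5, 0.9]
gripper_width: 0.003
```

```bash
python3 - <<'E'
from h import *
o=ctrl.get_obs()
print(o["time_s"],o["position"],o["contact_force"])
im=ctrl.get_image("side");cv2.imwrite(f"pics/side3.png",cv2.resize(im["pixels"][130:330,120:400],None,fx=2.5,fy=2.5))
E
```

```text
3.5 [0.48897141 0.12088821 0.05795114] [-0.09264815 -0.53515313  0.88022394]
```

View pics/side3.png

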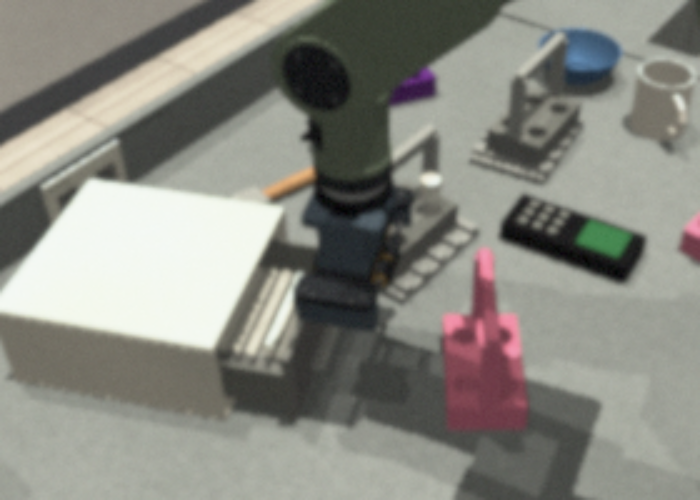

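Call:
{"method": "arm_command", "body": {
  "targets": [
    {"tx": 0.005, "ty": 0, "tz": 0, "turn": 0, "hand": 0},
    {"tx": 0.006, "ty": 0, "tz": 0, "turn": 0, "hand": 0},
    {"tx": 0.006, "ty": 0, "tz": 0, "turn": 0, "hand": 0},
    {"tx": 0.005, "ty": 0, "tz": 0, "turn": 0, "hand": 0},
    {"tx": 0.005, "ty": 0, "tz": 0, "turn": 0, "hand": 0},
    {"tx": 0.005, "ty": 0, "tz": 0, "turn": 0, "hand": 0},
    {"tx": 0.005, "ty": 0, "tz": 0, "turn": 0, "hand": 0},
    {"tx": 0.005, "ty": 0, "tz": 0, "turn": 0, "hand": 0},
    {"tx": 0.005, "ty": 0, "tz": 0, "turn": 0, "hand": 0},
    {"tx": 0.005, "ty": 0, "tz": 0, "turn": 0, "hand": 0},
    {"tx": 0.005, "ty": 0, "tz": 0, "turn": 0, "hand": 0},
    {"tx": 0.005, "ty": 0, "tz": 0, "turn": 0, "hand": 0},
    {"tx": 0, "ty": 0, "tz": 0, "turn": 0, "hand": 0}
  ]
}}

```text
time_s: 5.18
position: [0.549, 0.1459, 0.0591]
tcp_rot: [0.981, 0.192, 0.001, 0.0]
contact_force: [-0.2, -0.3, 0.4]
gripper_width: 0.003
```

```bash
cat > dr.py <<'E'
from h import *
import sys
u=np.array([np.cos(np.radians(22.1)),np.sin(np.radians(22.1))]);v=np.array([-u[1],u[0]])
o=ctrl.get_obs();p=o["position"];print(o["time_s"],p,'s',p[:2]@u,'w',p[:2]@v,o["contact_force"])
im=ctrl.get_image("side");P=pts(im);s=P[...,:2]@u;w=P[...,:2]@v
for lo,hi in((-.005,.03),(-.175,-.11)):
    k=(im["z_map"]>0)&(w>lo)&(w<hi)&(P[...,2]>.05)&(P[...,2]<.1)&(s>.53)&(s<.63)
    print('face',k.sum(),np.percentile(s[k],[1,5,25,50]) if k.any() else '')
cv2.imwrite(sys.argv[1],cv2.resize(im["pixels"][130:330,120:400],None,fx=2.5,fy=2.5))
E
python3 dr.py pics/side4.png
```

```text
5.175 [0.54897585 0.14589876 0.05907291] s 0.5635324988446698 w -0.07135866156960302 [-0.18939791 -0.30814214  0.3537391 ]
face 169 [0.5802838  0.58076204 0.58143736 0.58226661]
face 0
```

View pics/side4.png

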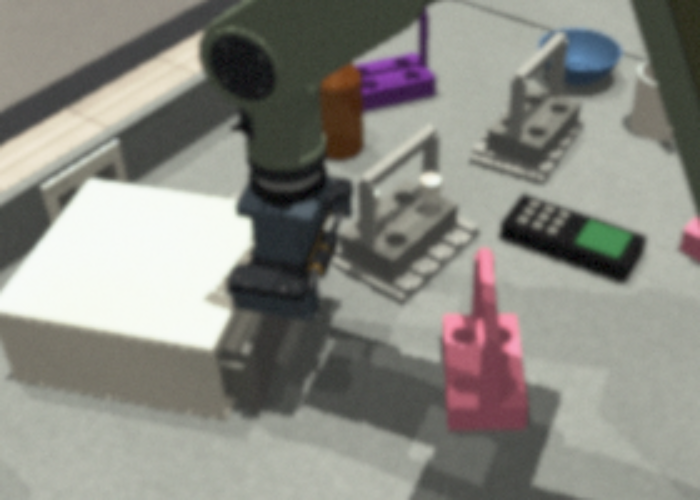

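The drawer moves with the fingers: the face is at s=0.581, with about 33 mm left to flush. I'll slow down.

Call:
{"method": "arm_command", "body": {
  "targets": [
    {"tx": 0.004, "ty": 0, "tz": 0, "turn": 0, "hand": 0},
    {"tx": 0.004, "ty": 0, "tz": 0, "turn": 0, "hand": 0},
    {"tx": 0.004, "ty": 0, "tz": 0, "turn": 0, "hand": 0},
    {"tx": 0.004, "ty": 0, "tz": 0, "turn": 0, "hand": 0},
    {"tx": 0.003, "ty": 0, "tz": 0, "turn": 0, "hand": 0},
    {"tx": 0.002, "ty": 0, "tz": 0, "turn": 0, "hand": 0},
    {"tx": 0.002, "ty": 0, "tz": 0, "turn": 0, "hand": 0},
    {"tx": 0.002, "ty": 0, "tz": 0, "turn": 0, "hand": 0},
    {"tx": 0.002, "ty": 0, "tz": 0, "turn": 0, "hand": 0}
  ]
}}

```text
time_s: 6.35
position: [0.5696, 0.1545, 0.0587]
tcp_rot: [0.981, 0.192, -0.004, 0.001]
contact_force: [-10.9, -5.7, 7.2]
gripper_width: 0.003
```

```bash
python3 dr.py pics/side5.png
```

```text
6.35 [0.5695809  0.15452404 0.05872548] s 0.5858687049955954 w -0.07111920197603672 [-10.90404386  -5.66345963   7.23986059]
face 110 [0.60270355 0.6029345  0.60347864 0.60399805]
face 0
```

```bash
python3 - <<'E'
from h import *
o=ctrl.get_obs();print(o["time_s"],o["position"],o["contact_force"],o["wrist_torque"],o["joints"])
im=ctrl.get_image("wrist");cv2.imwrite("pics/w5.png",im["pixels"])
o=ctrl.get_obs();print(o["time_s"],o["position"],o["contact_force"],o["wrist_torque"])
E
```

```text
6.4 [0.56954791 0.15451257 0.05872677] [-8.9579624  -4.85975927  7.20962608] [-0.55084944  1.25058771  0.09497786] [ 2.45977880e-01  4.82007355e-01  1.73209341e+00 -1.20627440e-03
  9.35948294e-01  1.43169669e+00]
6.45 [0.56956047 0.15454739 0.05870469] [-8.82591096 -3.79092705  6.56854421] [-0.57472221  1.20717491  0.04152495]
```

View pics/side5.png

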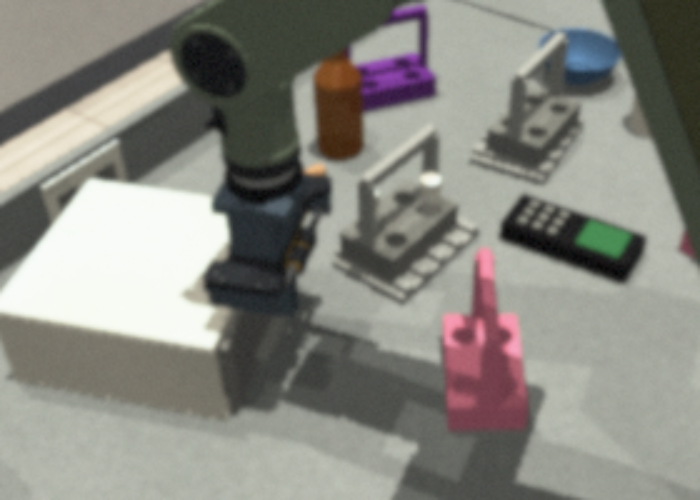

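View pics/w5.png

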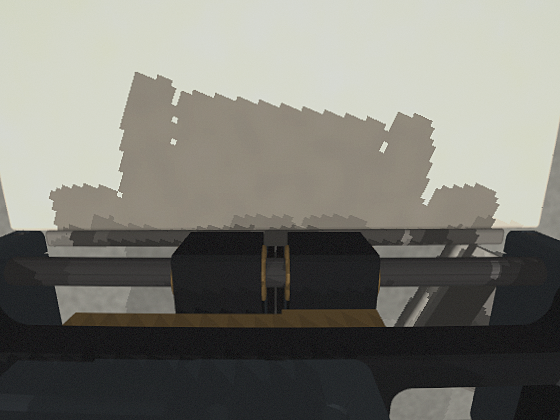

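The drawer is at its catch, about 11 mm from flush, with around 10 N at the wrist. I'll continue in small steps.

Call:
{"method": "arm_command", "body": {
  "targets": [
    {"tx": 0.001, "ty": 0, "tz": 0, "turn": 0, "hand": 0},
    {"tx": 0.001, "ty": 0, "tz": 0, "turn": 0, "hand": 0},
    {"tx": 0.001, "ty": 0, "tz": 0, "turn": 0, "hand": 0}
  ]
}}

```text
time_s: 6.82
position: [0.5734, 0.1561, 0.0587]
tcp_rot: [0.981, 0.192, -0.003, 0.0]
contact_force: [-5.7, -1.6, 1.7]
gripper_width: 0.003
```

```bash
python3 dr.py pics/side6.png
```

```text
6.825 [0.57339214 0.15608545 0.05871655] s 0.5899873668216895 w -0.07110639403484732 [-5.6884913  -1.62360755  1.70077152]
face 99 [0.60665304 0.60690344 0.60754149 0.60798669]
face 0
```

Call:
{"method": "arm_command", "body": {
  "targets": [
    {"tx": 0.001, "ty": 0, "tz": 0, "turn": 0, "hand": 0},
    {"tx": 0.001, "ty": 0, "tz": 0, "turn": 0, "hand": 0},
    {"tx": 0.001, "ty": 0, "tz": 0, "turn": 0, "hand": 0},
    {"tx": 0.001, "ty": 0, "tz": 0, "turn": 0, "hand": 0}
  ]
}}

```text
time_s: 7.38
position: [0.5794, 0.1585, 0.0589]
tcp_rot: [0.981, 0.192, -0.0, 0.0]
contact_force: [-3.8, -1.7, 1.2]
gripper_width: 0.004
```

```bash
python3 dr.py pics/side7.png
```

```text
7.375 [0.57943251 0.15846693 0.05888859] s 0.5964799182408903 w -0.07117242267344336 [-3.80542851 -1.74722684  1.21264614]
face 93 [0.61301561 0.61319369 0.61380856 0.61435531]
face 0
```

Call:
{"method": "arm_command", "body": {
  "targets": [
    {"tx": 0.001, "ty": 0, "tz": 0, "turn": 0, "hand": 0},
    {"tx": 0.001, "ty": 0, "tz": 0, "turn": 0, "hand": 0}
  ]
}}

```text
time_s: 7.68
position: [0.5793, 0.1584, 0.0589]
tcp_rot: [0.981, 0.192, -0.002, 0.0]
contact_force: [-8.1, -4.2, 5.2]
gripper_width: -0.0
```

```bash
python3 dr.py pics/side8.png
```

```text
7.675 [0.57933482 0.15843923 0.05894854] s 0.5963789769754917 w -0.0711613274632038 [-8.14642836 -4.20406346  5.24685885]
face 96 [0.61302478 0.61348388 0.61389098 0.61423909]
face 0
```

The face stopped advancing (s unchanged) while the force rose, so this looks like the hard stop. I'll press slightly more to confirm.

Call:
{"method": "arm_command", "body": {
  "targets": [
    {"tx": 0.001, "ty": 0, "tz": 0, "turn": 0, "hand": 0},
    {"tx": 0.0015, "ty": 0, "tz": 0, "turn": 0, "hand": 0},
    {"tx": 0, "ty": 0, "tz": 0, "turn": 0, "hand": 0}
  ]
}}

```text
time_s: 8.1
position: [0.5791, 0.1584, 0.059]
tcp_rot: [0.981, 0.192, -0.005, 0.001]
contact_force: [-13.3, -5.0, 9.6]
gripper_width: 0.006
```

```bash
python3 dr.py pics/side9.png
```

```text
8.1 [0.57912161 0.15838291 0.05899539] s 0.5961602458707557 w -0.07113329716419495 [-13.28623571  -5.04198682   9.59641793]
face 94 [0.61297337 0.61323808 0.61393093 0.6141435 ]
face 0
```

Call:
{"method": "arm_command", "body": {
  "targets": [
    {"tx": -0.005, "ty": 0, "tz": 0, "turn": 0, "hand": 0},
    {"tx": -0.01, "ty": 0, "tz": 0, "turn": 0, "hand": 0},
    {"tx": -0.015, "ty": 0, "tz": 0, "turn": 0, "hand": 0},
    {"tx": -0.01, "ty": 0, "tz": -0.02, "turn": 0, "hand": 0},
    {"tx": 0, "ty": 0, "tz": -0.05, "turn": 0, "hand": 0},
    {"tx": 0, "ty": 0, "tz": -0.05, "turn": 0, "hand": 0},
    {"tx": 0, "ty": 0, "tz": -0.04, "turn": 0, "hand": 0},
    {"tx": 0, "ty": 0, "tz": 0, "turn": 0, "hand": 0}
  ]
}}

```text
time_s: 9.15
position: [0.5485, 0.1456, 0.2243]
tcp_rot: [0.981, 0.191, 0.005, -0.0]
contact_force: [-0.4, -0.7, -0.4]
gripper_width: 0.007
```

```bash
python3 dr.py pics/side10.png; python3 - <<'E'
from h import *
print(shift([.558,-.048,.219]))
im=ctrl.get_image("top");cv2.imwrite("pics/top10.png",im["pixels"])
E
```

```text
9.15 [0.54853957 0.14560483 0.22431064] s 0.5630176827083713 w -0.07146685230617071 [-0.44091501 -0.65370866 -0.39453564]
face 99 [0.61288379 0.61320426 0.61380355 0.61433242]
face 116 [0.61358491 0.61386065 0.61444638 0.61477674]
(array([-0.06260792,  0.18314466,  0.00250784]), np.float64(22.07683592004871))
```

View pics/side10.png

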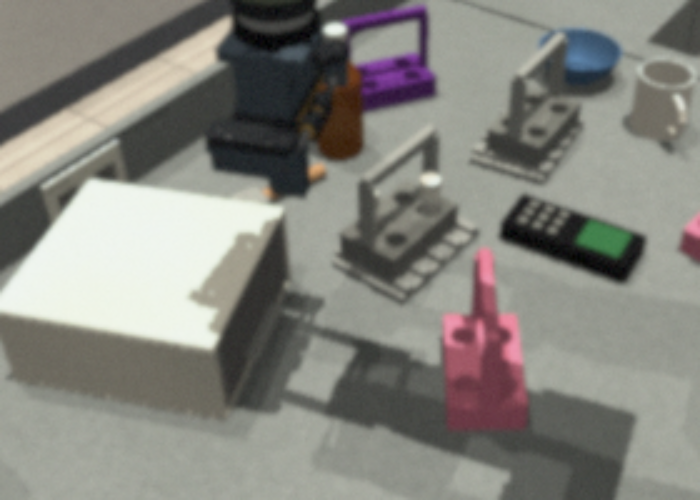

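The drawer is flush with the unit and stayed put after I let go. The vial carrier is undisturbed, its cap at (430,180). Now over the bar.

Call:
{"method": "arm_command", "body": {
  "targets": [
    {"tx": -0.0075, "ty": 0.023, "tz": 0, "turn": 0, "hand": 0},
    {"tx": -0.016, "ty": 0.046, "tz": 0, "turn": 0, "hand": 0},
    {"tx": -0.016, "ty": 0.046, "tz": 0, "turn": 0, "hand": 0},
    {"tx": -0.016, "ty": 0.046, "tz": 0, "turn": 0, "hand": 0.6},
    {"tx": -0.007, "ty": 0.022, "tz": 0, "turn": 0, "hand": 0.6},
    {"tx": 0, "ty": 0, "tz": 0, "turn": -5, "hand": 0.6},
    {"tx": 0, "ty": 0, "tz": 0, "turn": -9, "hand": 0.6},
    {"tx": 0, "ty": 0, "tz": 0, "turn": -9, "hand": 0.6},
    {"tx": 0, "ty": 0, "tz": 0, "turn": -9, "hand": 0.6},
    {"tx": 0, "ty": 0, "tz": 0, "turn": -9, "hand": 0.6},
    {"tx": 0, "ty": 0, "tz": 0, "turn": -9, "hand": 0.6},
    {"tx": 0, "ty": 0, "tz": 0, "turn": -9, "hand": 0.6},
    {"tx": 0, "ty": 0, "tz": 0, "turn": -6.7, "hand": 0.6},
    {"tx": 0, "ty": 0, "tz": 0, "turn": 0, "hand": 0.6}
  ]
}}

```text
time_s: 11.0
position: [0.5566, -0.0478, 0.2176]
tcp_rot: [0.721, 0.693, -0.001, -0.001]
contact_force: [0.5, -0.5, 0.7]
gripper_width: 0.599
```

```bash
cat > ca.py <<'E'
from h import *
import sys
o=ctrl.get_obs();print(o["time_s"],o["position"],o["contact_force"],o["gripper_width"],'heading',shift([.558,-.048,.126],o))
out=[]
for n in("side","wrist"):
    im=ctrl.get_image(n);P=pts(im);cv2.imwrite(f"pics/{n}{sys.argv[1]}.png",im["pixels"])
    k=(im["z_map"]>0)&(abs(P[...,0]-.558)<.05)&(abs(P[...,1]+.048)<.075)&(P[...,2]>.146)&(P[...,2]<.165)
    if k.sum()>10: print(n,k.sum(),cv2.minAreaRect((P[k][:,:2]*1000).astype(np.float32)),np.percentile(P[k][:,2],[5,50,95]).round(4))
E
python3 ca.py 11
```

```text
11.0 [ 0.55656    -0.04783988  0.21757322] [ 0.49871242 -0.45873451  0.72731019] 0.5986472322732058 heading (array([-0.00011467,  0.00171142,  0.09156862]), np.float64(87.69764103425021))
side 196 ((556.9786376953125, -47.86119079589844), (131.22265625, 18.96520233154297), 87.72100830078125) [0.1469 0.1537 0.1563]
wrist 2252 ((556.865234375, -50.08300018310547), (128.86183166503906, 17.610551834106445), 87.27958679199219) [0.1519 0.1538 0.155 ]
```

View pics/wrist11.png

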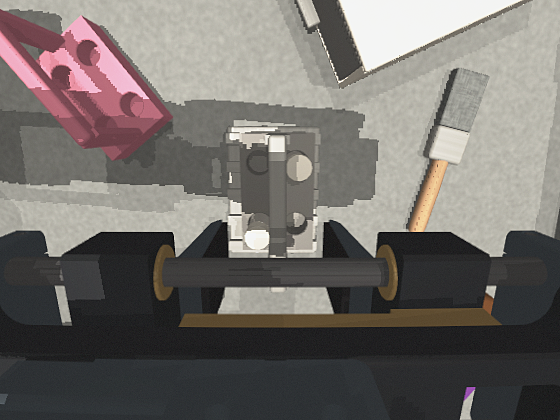

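View pics/side11.png

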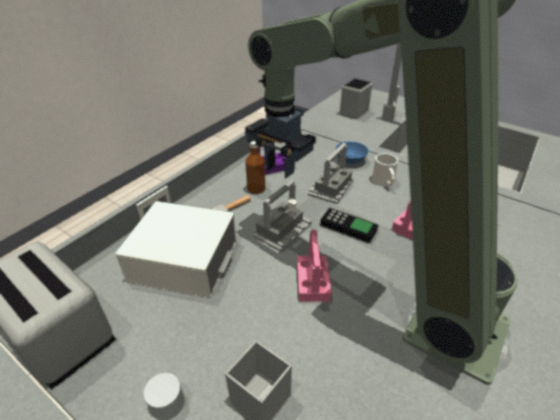

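The wrist view shows the bar from (277,140) to (277,290), centred between the open jaws, with the two vials diagonal at (257,240) and (300,167). Descending to grasp height.

Call:
{"method": "arm_command", "body": {
  "targets": [
    {"tx": 0, "ty": 0, "tz": 0.02, "turn": 0, "hand": 0.6},
    {"tx": 0, "ty": 0.0005, "tz": 0.025, "turn": 0, "hand": 0.6},
    {"tx": 0, "ty": 0, "tz": 0.02, "turn": 0, "hand": 0.6},
    {"tx": 0, "ty": 0, "tz": 0.015, "turn": 0, "hand": 0.6},
    {"tx": 0, "ty": 0, "tz": 0.011, "turn": 0, "hand": 0.6},
    {"tx": 0, "ty": 0, "tz": 0, "turn": 0, "hand": 0.6}
  ]
}}

```text
time_s: 11.85
position: [0.5576, -0.0479, 0.1273]
tcp_rot: [0.721, 0.693, -0.0, -0.0]
contact_force: [0.1, 0.5, 0.1]
gripper_width: 0.599
```

```bash
python3 ca.py 12
```

```text
11.85 [ 0.55762419 -0.04791536  0.12730343] [0.13252647 0.48110354 0.09437598] 0.5989354233882365 heading (array([-6.98927914e-05,  3.80591092e-04,  1.30291692e-03]), np.float64(87.76398895431927))
side 231 ((559.6566162109375, -29.514148712158203), (88.45994567871094, 74.52462768554688), 69.65328216552734) [0.147  0.1542 0.1623]
wrist 5165 ((553.7353515625, -35.23982238769531), (73.7009506225586, 85.03079986572266), 30.628171920776367) [0.1508 0.1539 0.1607]
```

View pics/wrist12.png

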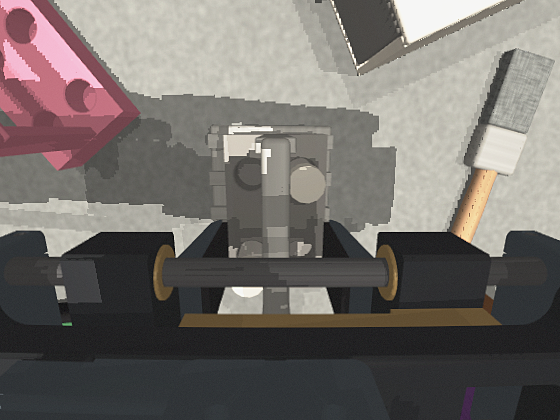

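The bar lies between the fingers at (275,200) and nothing is touching. Closing.

Call:
{"method": "arm_command", "body": {
  "targets": [
    {"tx": 0, "ty": 0, "tz": 0.001, "turn": 0, "hand": 0.45},
    {"tx": 0, "ty": 0, "tz": 0, "turn": 0, "hand": 0.35},
    {"tx": 0, "ty": 0, "tz": 0, "turn": 0, "hand": 0.27},
    {"tx": 0, "ty": 0, "tz": 0, "turn": 0, "hand": 0.2},
    {"tx": 0, "ty": 0, "tz": 0, "turn": 0, "hand": 0.1},
    {"tx": 0, "ty": 0, "tz": 0, "turn": 0, "hand": 0},
    {"tx": 0, "ty": 0, "tz": 0, "turn": 0, "hand": 0},
    {"tx": 0, "ty": 0, "tz": 0, "turn": 0, "hand": 0}
  ]
}}

```text
time_s: 12.95
position: [0.5581, -0.048, 0.127]
tcp_rot: [0.721, 0.693, 0.0, 0.0]
contact_force: [0.6, -0.4, 0.8]
gripper_width: 0.153
```

The opening reads 13.9 mm, which matches the bar's width. Small test lift.

Call:
{"method": "arm_command", "body": {
  "targets": [
    {"tx": 0, "ty": 0, "tz": -0.002, "turn": 0, "hand": 0},
    {"tx": 0, "ty": 0, "tz": -0.004, "turn": 0, "hand": 0},
    {"tx": 0, "ty": 0, "tz": -0.005, "turn": 0, "hand": 0},
    {"tx": 0, "ty": 0, "tz": -0.005, "turn": 0, "hand": 0},
    {"tx": 0, "ty": 0, "tz": -0.003, "turn": 0, "hand": 0},
    {"tx": 0, "ty": 0, "tz": 0, "turn": 0, "hand": 0}
  ]
}}

```text
time_s: 13.7
position: [0.5582, -0.0479, 0.1463]
tcp_rot: [0.721, 0.693, 0.0, 0.0]
contact_force: [-0.0, -0.4, -4.1]
gripper_width: 0.154
```

```bash
python3 - <<'E'
from h import *
o=ctrl.get_obs();print(o["time_s"],o["position"],o["contact_force"],o["wrist_torque"],o["gripper_width"])
im=ctrl.get_image("side");cv2.imwrite("pics/side13.png",cv2.resize(im["pixels"][130:270,190:400],None,fx=3.5,fy=3.5))
E
```

```text
13.7 [ 0.55815243 -0.0479497   0.14630197] [-0.02211105 -0.39441148 -4.08615612] [-0.0015021  -0.07476064 -0.05303054] 0.1537610184512619
```

View pics/side13.png

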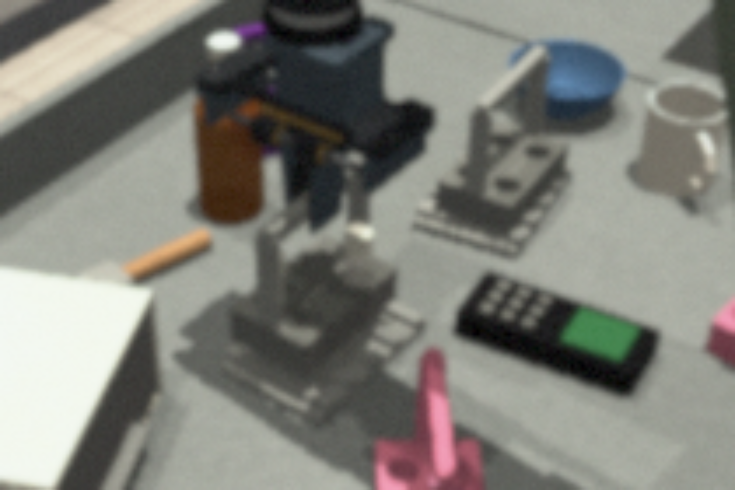

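The carrier is off the stand and level, with a 4.1 N load. Lifting on.

Call:
{"method": "arm_command", "body": {
  "targets": [
    {"tx": 0, "ty": 0, "tz": -0.003, "turn": 0, "hand": 0},
    {"tx": 0, "ty": 0, "tz": -0.006, "turn": 0, "hand": 0},
    {"tx": 0, "ty": 0, "tz": -0.01, "turn": 0, "hand": 0},
    {"tx": 0, "ty": 0, "tz": -0.01, "turn": 0, "hand": 0},
    {"tx": 0, "ty": 0, "tz": -0.01, "turn": 0, "hand": 0},
    {"tx": 0, "ty": 0, "tz": -0.01, "turn": 0, "hand": 0},
    {"tx": 0, "ty": 0, "tz": -0.01, "turn": 0, "hand": 0},
    {"tx": 0, "ty": 0, "tz": -0.01, "turn": 0, "hand": 0},
    {"tx": 0, "ty": 0, "tz": -0.01, "turn": 0, "hand": 0},
    {"tx": 0, "ty": 0, "tz": -0.01, "turn": 0, "hand": 0},
    {"tx": 0, "ty": 0, "tz": -0.01, "turn": 0, "hand": 0},
    {"tx": 0, "ty": 0, "tz": -0.01, "turn": 0, "hand": 0},
    {"tx": 0, "ty": 0, "tz": -0.006, "turn": 0, "hand": 0},
    {"tx": 0, "ty": 0, "tz": -0.003, "turn": 0, "hand": 0},
    {"tx": 0, "ty": 0, "tz": 0, "turn": 0, "hand": 0},
    {"tx": 0, "ty": 0, "tz": 0, "turn": 0, "hand": 0},
    {"tx": 0, "ty": 0, "tz": 0, "turn": 0, "hand": 0},
    {"tx": 0, "ty": 0, "tz": 0, "turn": 0, "hand": 0}
  ]
}}

```text
time_s: 16.0
position: [0.5579, -0.0479, 0.2637]
tcp_rot: [0.721, 0.693, -0.0, -0.0]
contact_force: [0.0, -0.3, -4.8]
gripper_width: 0.15
```

```bash
python3 - <<'E'
from h import *
o=ctrl.get_obs();print(o["time_s"],o["position"],o["contact_force"],o["wrist_torque"],o["gripper_width"],np.abs(o["dq"]).max())
im=ctrl.get_image("side");a=im["pixels"];P=pts(im);z=im["z_map"]>0
u=np.array([np.cos(np.radians(22.1)),np.sin(np.radians(22.1))]);v=np.array([-u[1],u[0]]);s=P[...,:2]@u;w=P[...,:2]@v
k=z&(w>-.17)&(w<.03)&(P[...,2]>.04)&(P[...,2]<.1)&(s>.5)&(s<.65);print('drawer face',np.percentile(s[k],[5,50]))
k=z&(abs(P[...,0]-.558)<.07)&(abs(P[...,1]+.048)<.09)&(P[...,2]>.08)
print('lowest z',np.percentile(P[k][:,2],[1,3]))
# levelness: base front face bottom edge/top surface
b=k&(P[...,2]>.195)&(P[...,2]<.202) 
Q=P[k&(P[...,2]<.215)&(P[...,2]>.17)];A=np.c_[Q[:,:2]-Q[:,:2].mean(0),np.ones(len(Q))]
m=abs(Q[:,2]-.198)<.006;print('base top plane',m.sum(),np.linalg.lstsq(A[m],Q[m,2],rcond=None)[0])
for l in("vial_1_mid","carrier_bar"):
    for d in ctrl.trace("side",l): print(l,d["confidence"],d["xy"])
b=ctrl.get_image("wrist")["pixels"]
o=np.zeros((600,800,3),np.uint8);o[:315,:420]=cv2.resize(a,(420,315));o[:285,425:800]=cv2.resize(b,(375,285))
c=cv2.resize(a[130:270,220:360],(285,285));o[315:600,:285]=c
o[315:600,300:680]=cv2.resize(b[120:330,130:410],(380,285));cv2.imwrite("pics/fin.png",o)
E
```

```text
16.0 [ 0.55791888 -0.04792279  0.26374313] [ 0.00818454 -0.29196218 -4.7748463 ] [ 0.00077639 -0.09438726 -0.01449847] 0.149581983797693 0.001825904518614128
drawer face [0.6135021  0.61449326]
lowest z [0.1623397 0.1724792]
base top plane 396 [-0.01041168  0.00578688  0.19405348]
carrier_bar 0.8 [275.8, 181.3]
carrier_bar 0.79 [409.2, 226.2]
carrier_bar 0.7 [275.2, 160.6]
carrier_bar 0.67 [312.4, 274.0]
```

View pics/fin.png

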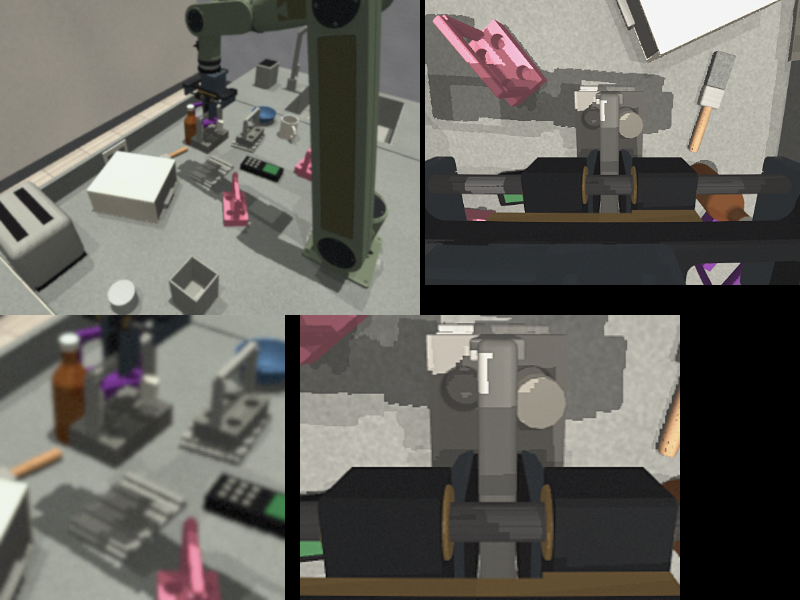

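The carrier is 137 mm above its stand. One vial cap shows in the wrist crop at (540,400) and the other in the side crop at (150,378). The base top slopes less than 1°, the arm is still and the drawer is home. Handing in.

```bash
python3 -c "
from cell import ctrl
print(ctrl.close_job(), ctrl.get_obs()['time_s'])"
```

```text
the job is handed in; nothing more can be done
the job is handed in; nothing more can be done
```

I pushed the drawer home first, then lifted the carrier with the two vials by its bar and handed the job in at about 16 s, still holding it.

- **Drawer:** I pushed it slowly, with the horizontal force peaking at about 14 N pressing on the stop. It went past the catch and stopped moving while the force kept rising. After I backed off, and again at the end, the panel was still flush with the unit (face at 0.614 m, against a unit front measured at about 0.614–0.617 m).
- **Carrier:** It is 137 mm above the stand and level to within about 0.7° by a rough depth fit. The arm is still, the jaw opening matches the 14 mm bar, and the load reads 4.8 N.
- **Vials:** Both are visible in their sockets, one in the wrist picture and one in the side picture. The network's vial search found nothing in either the first or the last side picture, so this rests on my own view.
- **Other objects:** The side and wrist pictures showed the empty carrier, the pink and purple look-alikes and the other items where they started. I took no top picture after the lift.
- **Problems:** The first move call was refused because its rows lacked some fields, and nothing moved. At the catch the wrist read about 12 N horizontally plus 7 N vertically, above the 8 N stated for the catch. I put that down to finger friction on the panel, and it fell once past the catch.

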